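# Charge a compass housing with its corrector magnet using the spring-return vane slide

### The arm

A 7-joint arm with a two-finger parallel gripper is mounted at the origin on the work surface. World frame = base frame: x ahead of the robot, y to its left, z up, the work surface at z = 0. Lengths are in m, angles in rad, forces in N, time in s.
With the tool pointing down it reaches from about 0.425 to 1.025 m from the base axis. Payload 3.6 kg.
Tool frame: the origin (TCP) lies at the very end of the fingers, on their centre line; the grasp point (between the pads) lies 19 mm behind it; z points along the fingers, y is the direction in which the jaws open and shut (so a half turn about z gives the same grasp; the last joint's range is limited). The gripper opens to 85 mm and grips with 20 to 120 N. Pads are 22 mm wide; open, the fingers measure 114 mm over their backs; the gripper's body (76 mm by 85 mm) begins 54 mm behind the grasp point. The pads swing forward as they close: fully open they stand 13 mm farther back than shut.
Start: joints at [-1.359, 0.591, 0.048, 1.609, -0.033, 0.943, -0.034], TCP at [0.218, 0.692, 0.231] pointing down, gripper open.
Joint ranges: [-2.69, 2.69], [-0.47, 2.24], [-1.27, 1.36], [0.19, 2.51], [-1.53, 4.68], [0.08, 2.07], [-3.09, 3.09]. Speed limits (rad/s): [2.57, 2.57, 3.14, 3.14, 3.14, 3.14, 3.14].

### API

Orientations are given as a 3x3 rotation matrix whose columns are the frame's x, y, z axes.
In Python, from cell import r gives the robot as it stands.
- The arm moves only by the tool servo_tool, never from a script. Its argument "commands" is a list of rows, each a list of 7 numbers: the shift along the world's x, y, z in m, then the turn, a rotation vector about the world's x, y, z in degrees, then the finger opening in m, from 0 to 0.0854. A call has 1 to 12 rows; each row is the pose to reach, as a shift and turn from the pose commanded when the call began; what a row does not reach only later rows make up. A row lasts 1/12 s, in which the tool goes at most 41.7 mm and 7.16 degrees, less where a joint would pass 70% of its speed; a pose out of reach is approached as far as the arm can. A call with a gripper value outside its range is refused whole. The fingers move at their own pace and stop on an object; "grip_force" is the grip in N (left out, the last holds). Time passes only in rows, so rows that repeat a pose let the fingers close. It gives the time, the measured TCP pose, the force and the opening at its end, in the units of the state.
- r.state(): the state, without advancing time (a new reading comes with each control period).
- r.capture(name): name is "side" or "top" or "wrist"; returns (picture, depth): 480x640x3 uint8, blue, green, red; 480x640 float32, m along the optical axis (not along the pixel's ray), 0 where there is no reading.
- r.get_calibration(name): a dict with "fx", "fy", "cx", "cy" (pixels), "rvec" (rotation vector, rad) and "tvec" (3), from world to camera coordinates, as OpenCV has them; the wrist camera has in their place "hand_eye" (4x4, takes a point from camera to tool coordinates, whose origin is the TCP and whose axes are the flange's). Camera axes: x right, y down, z forward; pixel columns grow to the right and rows downward; lengths in m; the calibration is good to about 2 mm. A picture is of the moment at which its call begins: read the wrist's pose just before it. get_calibration takes no time and is no camera call.
- r.job_done(): hands the job in, once; it reports no verdict.
Trained networks look in the newest picture that a camera, given by its name, has taken for a name from the list of things; names that differ only in an ending like _2 or _b are one class to them, and where a whole thing is asked for, a point or a joint stands for the part that bears it (a point fixed in the world has none). Each returns a list of dicts, best first, with "confidence" (0 to 1); they miss things now and then, are a little off and sometimes report something else, mostly with a low value. They report only what shows in the picture. A call takes as long as a camera call. They do not tell look-alikes from the thing itself.
- r.search_frame(target, camera): "point" ([x, y, z] in m, in world coordinates, good to about 4 mm: the middle of the surface that is visible of it).
- r.masks_of(target, camera): "region" (480x640 bool, what is visible of it).
The state is a dict: "time_s": time; "qpos": joint angles; "joint_velocities": joint speeds; "effort": joint torques, N m; "tool_pos": TCP position; "eef_rot": TCP orientation; "contact_force": force on the tool from outside, world axes, zero at the start; "ft_torque": the same for the moment, N m; "finger_gap": finger opening in m.
Only numpy, scipy, OpenCV 4.12 (cv2) and the standard library are available. Lean on these libraries where they do the work, as an engineer would, in place of code of your own. Each camera call takes 0.05 s, during which the arm holds its last target. There are 200 camera calls.

### The job

First lift the steel bucket off the trough and stand it upright on the bench, then lay the longer of the two red bar magnets in the trough, lengthwise, between the brass vane slide and the black compass housing, and let go of it. Push the slide by its upright vane all the way to its end stop, so that the magnet goes right into the housing, and then let the slide go so that its spring snaps it back home by itself. Leave the short magnet, the wooden level case and the round pocket compass where they are.

Things in the scene. Friction and masses are not known exactly. Their poses are not given: they have to be found in the camera images.
- fixture: Fixed charging fixture (mm, in its frame). Origin: on the bench, on the centre line, under the front face of the slide when home. +x: push direction of the slide; +y: the side towards the robot; z up. Dark steel base plate x -120..275, y -40..40, 12 high. A trough runs along it; brass slide at its -x end, black compass housing at its +x end.
- trough (a point): Middle of the open trough's floor, between slide and housing: fixture x 67.5, y 0, z 12. Trough 31 wide inside; side walls 8 thick, only 10 high (tops at z 22), over fixture x -120..135. Open on top from the home slide's front face (x 0) to the housing (x 135).
- mouth (a point): Bottom centre of the housing's tunnel mouth: fixture x 135, y 0, z 12. Black tunnel block x 135..275, y -40..40, top at z 60; tunnel in line with the trough, 36 wide, 42 high, back wall at x 265; an 18 wide sight slot along its roof.
- bowl (a point): Top centre of the housing's round black compass bowl, fixed: fixture x 205, y -95, z 72; radius 55, reaching down to the bench.
- vane_slide (a joint): Travel of the brass slide along fixture +x, m: 0 home, 0.14 end stop. Its spring drives it home, 2.4 N at home to 8 N at the end; let go, it runs back in under a second. Block 50 long, 24 wide, z 14..38, front face at fixture x 0 when home, 5 mm inside the housing at the end. It carries an upright vane 6 thick, 50 wide across the travel, z 37..105: plate to z 79, open frame above.
- vane_back (a point): Centre of the vane plate's back face, the face to push on; 60 above the bench, 33 behind the slide's front face; moves with the slide. Behind it (-x) lie only a thin rod, a spring and a brass knurled stop (fixture x -120..-102), none higher than z 42.
- long_magnet: The long red bar magnet, loose, 110 long (its x), 24 wide (y), 30 high (z), about 0.3 kg, not magnetic here. Origin: centre of its underside. Starts lying on the bench on the fixture's +y side.
- short_magnet: The short red bar magnet, a bystander: 75 long (x), 24 wide, 30 high. Origin: centre of its underside.
- bucket: Small straight steel heeling bucket, loose, open on top, outside diameter 54 at the foot and 56 at the rim, 95 high, wall 3, about 0.25 kg; a thin bail lies folded on its rim. Origin: centre of its underside. Starts standing across the trough's side walls, so its underside is at z 22.
- level_case: Wooden case of a spirit level, a bystander: 100 long (x), 50 wide, 42 high. Origin: centre of its underside. It and the two magnets lie in changing order along the fixture's +y side.
- pocket_compass: Round black pocket compass, a bystander: diameter 76, 48 high, on the fixture's -y side. Origin: centre of its underside.
Mind the look-alikes: they are no part of the job. What is shaped like the long_magnet but orange or white is not meant.

How it is judged:
By the outcome, as a careful person would: the job done as asked, in the order asked, and still so for the second after the job is handed in, with the robot touching nothing.
It also fails if it takes over 67 s, if anything falls off the work surface, if the arm or the gripper's body presses on something with over 40 N, if the wrist force passes 120 N, or if a joint passes its speed limit or range.

## Working session

There is one attempt and no reset: what is moved stays moved. The work goes in short steps, Python scripts to look and compute and a tool call to move; the robot and the scene stay as the last step left them, time stands still between calls to the robot, and variables do not carry over. Pictures are saved under pics/ and viewed, about 8 in all and at most 12, crops included, and the job is handed in when it is done.

Besides the shell and the picture viewer there is one more tool, called after "Emit:" in YAML: its name, and indented under it one key for each argument. servo_tool: Moves the arm, as the interface text tells. Its arguments: {"type":"object","properties":{"commands":{"type":"array","items":{"type":"array","items":{"type":"number"}}},"grip_force":{"type":"number"}},"required":["commands"]}

```bash
mkdir -p pics; ls; cat > h.py <<'E'
import numpy as np, cv2
from cell import r
def cam(n):
    c=r.get_calibration(n); return c
def world(n,depth,st=None):
    c=cam(n); v,u=np.mgrid[0:480,0:640]
    P=np.stack([(u-c['cx'])/c['fx']*depth,(v-c['cy'])/c['fy']*depth,depth],-1)
    if n=='wrist':
        H=np.array(c['hand_eye']); P=P@H[:3,:3].T+H[:3,3]
        return P@np.array(st['eef_rot']).T+np.array(st['tool_pos'])
    R=cv2.Rodrigues(np.array(c['rvec'],float))[0]
    return (P-np.array(c['tvec']).ravel())@R
E
python3 - <<'E'
from h import *
for n in ['top','side']:
    p,d=r.capture(n); cv2.imwrite(f'pics/{n}1.png',p); np.save(f'{n}1.npy',world(n,d)); 
    for t in ['long_magnet','short_magnet','bucket','level_case','pocket_compass','vane_slide','vane_back','mouth','trough','bowl']:
        try: print(n,t,[(np.round(x['point'],3).tolist(),round(x['confidence'],2)) for x in r.search_frame(t,n)][:4])
        except Exception as e: print(n,t,e)
print(r.state())
E
```

```text
pics
top long_magnet [([0.832, 0.098, 0.032], 0.97), ([0.722, -0.307, 0.031], 0.85), ([0.515, -0.271, 0.026], 0.83), ([0.752, -0.168, 0.031], 0.61)]
top short_magnet [([0.599, -0.149, 0.031], 0.85)]
top bucket [([0.604, -0.025, 0.066], 0.57)]
top level_case [([0.442, -0.127, 0.039], 0.92)]
top pocket_compass [([0.689, 0.07, 0.05], 0.94)]
top vane_slide [([0.678, -0.036, 0.058], 0.88)]
top vane_back [([0.678, -0.034, 0.059], 0.82)]
top mouth [([0.486, -0.001, 0.06], 0.57)]
top trough [([0.485, -0.004, 0.056], 0.8)]
top bowl [([0.484, -0.006, 0.061], 0.74)]
side long_magnet [([0.519, -0.297, 0.028], 0.95), ([0.726, -0.322, 0.028], 0.76), ([0.838, 0.091, 0.02], 0.67), ([0.756, -0.184, 0.028], 0.56)]
side short_magnet [([0.604, -0.164, 0.028], 0.94), ([0.678, -0.05, 0.035], 0.18)]
side bucket [([0.596, -0.046, 0.083], 0.63)]
side level_case [([0.444, -0.156, 0.04], 0.9)]
side pocket_compass [([0.684, 0.049, 0.042], 0.6), ([0.5, -0.043, 0.039], 0.56)]
side vane_slide [([0.677, -0.052, 0.035], 0.55)]
side vane_back [([0.678, -0.046, 0.037], 0.65)]
side mouth [([0.504, -0.045, 0.036], 0.75)
[... 202 characters left out ...]
1, -0.03370942]), 'joint_velocities': array([-0.00036919,  0.0009197 ,  0.00039595,  0.0005406 , -0.00076448,
       -0.00063403,  0.00090817]), 'effort': array([ 2.80062577e-04, -5.48655295e+01,  1.54531114e+00, -1.98538542e+01,
        9.14341916e-03,  1.69780164e-03,  5.57774541e-06]), 'tool_pos': array([0.21756722, 0.69160368, 0.23131759]), 'eef_rot': array([[-9.53907692e-01,  3.00100177e-01, -8.73279155e-07],
       [ 3.00100177e-01,  9.53907692e-01,  7.44649807e-06],
       [ 3.06772309e-06,  6.84120055e-06, -1.00000000e+00]]), 'contact_force': array([ 0.19700959, -0.19306574,  0.4665302 ]), 'ft_torque': array([ 0.0507289 , -0.05491665,  0.03848322]), 'finger_gap': 0.08510041227477484}
```

View pics/top1.png

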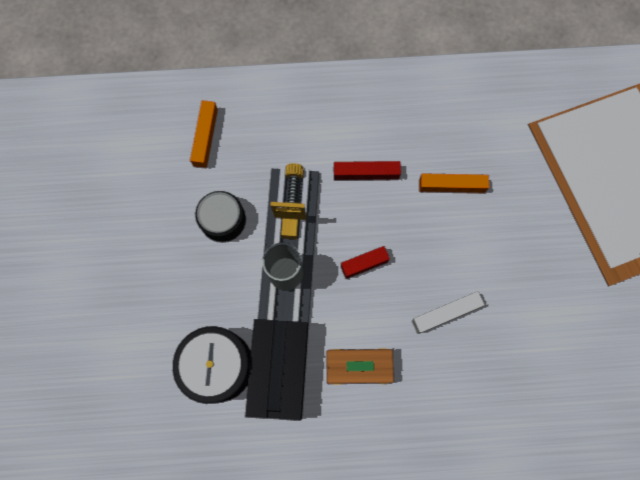

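View pics/side1.png

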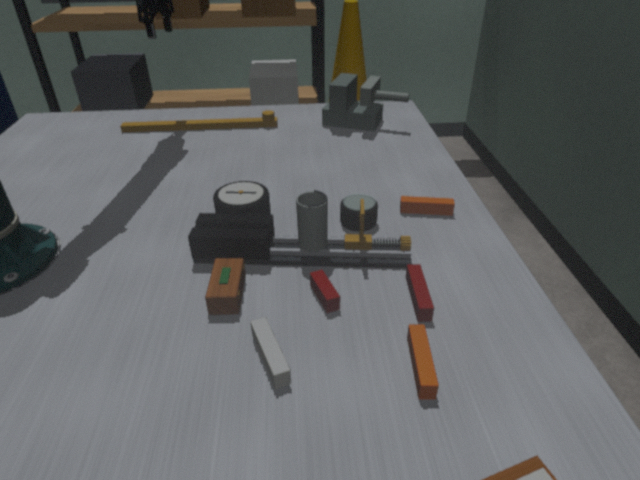

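Top view: fixture runs from the slide at (290,200) to the housing at (278,370), bucket at (283,265), push direction ≈ world −x. Candidates for the long magnet: red long (367,171), red short (365,262), orange (204,133), orange (454,183), white (449,312). My choice is the red one at (367,171). The bystanders are the level case (360,366), pocket compass (220,215) and red short magnet.

```bash
python3 - <<'E'
from h import *
p=cv2.imread('pics/top1.png'); W=np.load('top1.npy'); z=W[...,2]
v,u=np.mgrid[0:480,0:640]
def rect(m,name):
    m=cv2.morphologyEx(m.astype(np.uint8),cv2.MORPH_OPEN,np.ones((3,3)))
    n,l,s,c=cv2.connectedComponentsWithStats(m); 
    for i in range(1,n):
        if s[i,4]<150: continue
        k=l==i; q=W[k]; (cx,cy),(a,b),t=cv2.minAreaRect((q[:,:2]*1000).astype(np.float32))
        print(name,'px',c[i].round(),'n',s[i,4],'ctr',round(cx,1),round(cy,1),'size',round(a,1),round(b,1),'ang',round(t,2),'z',np.median(q[:,2]).round(4))
hsv=cv2.cvtColor(p,cv2.COLOR_BGR2HSV)
red=((hsv[...,0]<6)|(hsv[...,0]>174))&(hsv[...,1]>150)&(hsv[...,2]>60)
rect(red&(abs(z-.03)<.006),'red')
reg=(u>235)&(u<325)&(v>160)&(v<430)
rect(reg&(abs(z-.06)<.006)&(v>310),'block')
rect(reg&(abs(z-.022)<.005)&(v<325),'walls')
rect((abs(z-.117)<.006),'rim')
rect((abs(z-.105)<.006),'vane')
br=(hsv[...,0]>15)&(hsv[...,0]<32)&(hsv[...,1]>150)&reg
rect(br&(z>.085),'vanetop'); rect(br&(abs(z-.038)<.006),'slide')
print('bench z',np.median(z[300:340,520:560]))
cv2.imwrite('pics/crop1.png',cv2.resize(p[140:330,230:420],None,fx=3,fy=3,interpolation=cv2.INTER_CUBIC))
E
```

```text
red px [367. 168.] n 845 ctr 754.3 -166.6 size 107.8 22.9 ang 86.38 z 0.0281
red px [365. 261.] n 658 ctr 601.1 -150.6 size 22.8 74.7 ang 17.91 z 0.0281
block px [259. 369.] n 2119 ctr 447.3 17.1 size 32.5 139.9 ang 82.75 z 0.0584
block px [293. 371.] n 2108 ctr 441.2 -32.0 size 31.2 139.8 ang 82.95 z 0.0584
walls px [281. 184.] n 169 ctr 738.4 -24.6 size 7.7 59.7 ang 82.89 z 0.0203
walls px [285. 267.] n 158 ctr 600.2 -26.0 size 32.7 19.6 ang 31.54 z 0.0249
walls px [271. 302.] n 177 ctr 546.8 -0.7 size 8.1 53.7 ang 82.77 z 0.0202
walls px [296. 303.] n 185 ctr 543.1 -39.7 size 8.0 56.4 ang 83.06 z 0.0204
vanetop px [288. 205.] n 168 ctr 551.3 -67.1 size 279.0 45.3 ang 13.31 z 0.1027
slide px [289. 227.] n 266 ctr 661.0 -35.3 size 23.1 28.5 ang 82.52 z 0.0363
bench z -0.002046111872321464
```

View pics/crop1.png

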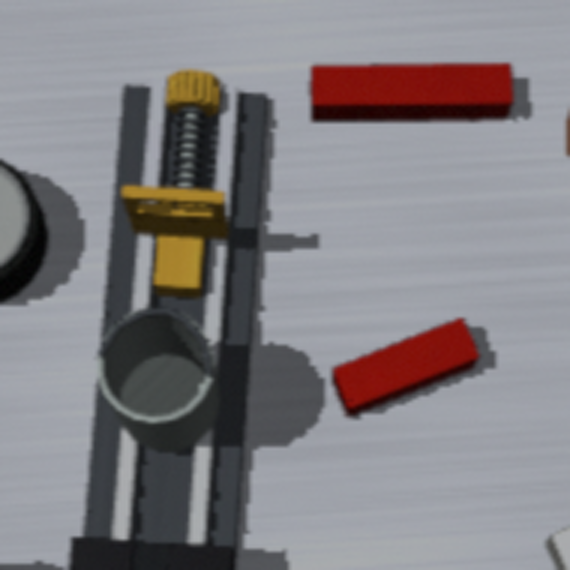

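Crop confirms: the red bar at (410,90) of the crop is long (~108×23 mm measured), the other red one (405,365) is 75 mm long. The bucket straddles the walls at crop (157,365). Fixture: origin ≈ (0.648,−0.033), +x direction ≈ (−0.992, 0.124). Moving above the bucket.

Emit:
servo_tool:
  commands:
    - [0.384,-0.714,0.03,0,0,10.4,0.085]
    - [0.384,-0.714,0.03,0,0,10.4,0.085]
    - [0.384,-0.714,0.03,0,0,10.4,0.085]
    - [0.384,-0.714,0.03,0,0,10.4,0.085]
    - [0.384,-0.714,0.03,0,0,10.4,0.085]
    - [0.384,-0.714,0.03,0,0,10.4,0.085]
    - [0.384,-0.714,0.03,0,0,10.4,0.085]
    - [0.384,-0.714,0.03,0,0,10.4,0.085]
    - [0.384,-0.714,0.03,0,0,10.4,0.085]
    - [0.384,-0.714,0.03,0,0,10.4,0.085]
    - [0.384,-0.714,0.03,0,0,10.4,0.085]
    - [0.384,-0.714,0.03,0,0,10.4,0.085]
  grip_force: 60

```text
time_s: 2.1
tool_pos: [0.455, 0.2497, 0.2503]
eef_rot: [[-0.992, 0.123, 0.001], [0.123, 0.992, 0.001], [-0.001, 0.001, -1.0]]
contact_force: [0.8, 0.7, 0.1]
finger_gap: 0.0853
```

Emit:
servo_tool:
  commands:
    - [0.147,-0.272,0.011,0,0,0,0.085]
    - [0.147,-0.272,0.011,0,0,0,0.085]
    - [0.147,-0.272,0.011,0,0,0,0.085]
    - [0.147,-0.272,0.011,0,0,0,0.085]
    - [0.147,-0.272,0.011,0,0,0,0.085]
    - [0.147,-0.272,0.011,0,0,0,0.085]
    - [0.147,-0.272,0.011,0,0,0,0.085]
    - [0.147,-0.272,0.011,0,0,0,0.085]
    - [0.147,-0.272,0.011,0,0,0,0.085]

```text
time_s: 2.85
tool_pos: [0.6036, -0.0277, 0.2614]
eef_rot: [[-0.991, 0.132, 0.003], [0.132, 0.991, -0.004], [-0.004, -0.003, -1.0]]
contact_force: [0.3, 0.1, 0.5]
finger_gap: 0.0853
```

```bash
cat >> h.py <<'E'
O=np.array([.6477,-.0328]); a=np.deg2rad(7.1); X=np.array([-np.cos(a),np.sin(a)]); Y=np.array([-X[1],X[0]])
def tofix(q): q=np.asarray(q)[...,:2]-O; return np.stack([q@X,q@Y],-1)
def look(f,name='wrist'):
    st=r.state(); p,d=r.capture(name); cv2.imwrite(f,p); W=world(name,d,st); W[d==0]=np.nan
    return st,p,W
def circ(q):
    A=np.c_[2*q,np.ones(len(q))]; s=np.linalg.lstsq(A,(q**2).sum(1),rcond=None)[0]
    return s[:2],np.sqrt(s[2]+s[0]**2+s[1]**2)
E
python3 - <<'E'
from h import *
st,p,W=look('pics/w1.png'); print(st['tool_pos'].round(4),st['time_s'])
z=W[...,2]; near=np.hypot(W[...,0]-.602,W[...,1]+.022)<.05
zz=z[near]; print('zmax',np.nanpercentile(zz,[90,95,98,99.5]))
m=near&(z>.108)&(z<.125); q=W[m][:,:2]; print(m.sum(),circ(q))
for _ in range(3):
    c,R=circ(q); q=q[abs(np.hypot(*(q-c).T)-R)<.003]
print(len(q),c,R)
E
```

```text
[ 0.6036 -0.0277  0.2614] 2.85
zmax [0.34903722 0.35166919 0.35339037 0.35500314]
1071 (array([ 0.59225854, -0.02465523]), np.float64(0.025652280915982144))
1070 [ 0.59225325 -0.02465123] 0.025649567245618822
```

View pics/w1.png

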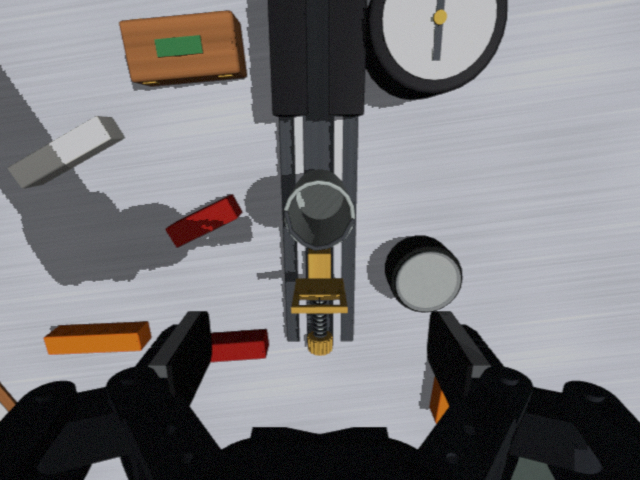

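The wrist view shows the bucket at (320,208), straddling the trough in front of the slide (320,290); the fingers have clear room on either side. Rim centre ≈ (0.592,−0.025).

Emit:
servo_tool:
  commands:
    - [-0.0115,0.003,-0.09,0,0,0,0.085]
    - [-0.0115,0.003,-0.09,0,0,0,0.085]
    - [-0.0115,0.003,-0.09,0,0,0,0.085]
    - [-0.0115,0.003,-0.09,0,0,0,0.085]
    - [-0.0115,0.003,-0.09,0,0,0,0.085]

```text
time_s: 3.32
tool_pos: [0.5902, -0.0163, 0.1715]
eef_rot: [[-0.993, 0.121, 0.0], [0.121, 0.993, 0.0], [-0.0, 0.001, -1.0]]
contact_force: [0.0, -0.3, 0.6]
finger_gap: 0.0853
```

```bash
python3 - <<'E'
from h import *
st,p,W=look('pics/w2.png'); print(st['tool_pos'].round(4),st['time_s'],st['joint_velocities'].round(3),st['eef_rot'].round(3).tolist())
z=W[...,2]; near=np.hypot(W[...,0]-.592,W[...,1]+.025)<.045
m=near&(z>.108)&(z<.125); q=W[m][:,:2]
for _ in range(4):
    c,R=circ(q); q=q[abs(np.hypot(*(q-c).T)-R)<.003]
print(len(q),c,R,tofix(c))
E
```

```text
[ 0.5902 -0.0163  0.1715] 3.3167 [ 0.002 -0.028  0.013 -0.041  0.002 -0.007  0.002] [[-0.993, 0.121, 0.0], [0.121, 0.993, 0.0], [-0.0, 0.001, -1.0]]
2356 [ 0.59202483 -0.02461274] 0.02562359419457928 [ 0.05626021 -0.00124294]
```

Emit:
servo_tool:
  commands:
    - [0.002,-0.008,0,0,0,0,0.085]
    - [0.002,-0.008,-0.04,0,0,0,0.085]
    - [0.002,-0.008,-0.08,0,0,0,0.085]
    - [0.002,-0.008,-0.097,0,0,0,0.085]
    - [0.002,-0.008,-0.097,0,0,0,0.04]
    - [0.002,-0.008,-0.097,0,0,0,0.04]
    - [0.002,-0.008,-0.097,0,0,0,0.04]
    - [0.002,-0.008,-0.097,0,0,0,0.04]
    - [0.002,-0.008,-0.097,0,0,0,0.04]
    - [0.002,-0.008,-0.097,0,0,0,0.04]
  grip_force: 40

```text
time_s: 4.2
tool_pos: [0.5935, -0.0257, 0.0758]
eef_rot: [[-0.992, 0.123, 0.004], [0.123, 0.992, -0.0], [-0.004, 0.0, -1.0]]
contact_force: [-0.0, -0.3, 6.7]
finger_gap: 0.0552
```

Emit:
servo_tool:
  commands:
    - [0,0,0.02,0,0,0,0.04]
    - [0,0,0.05,0,0,0,0.04]
    - [0,0,0.09,0,0,0,0.04]
    - [0,0,0.12,0,0,0,0.04]
    - [0,0,0.12,0,0,0,0.04]

```text
time_s: 4.62
tool_pos: [0.5962, -0.0256, 0.2006]
eef_rot: [[-0.992, 0.123, 0.013], [0.123, 0.992, 0.0], [-0.013, 0.002, -1.0]]
contact_force: [0.7, -0.7, -0.5]
finger_gap: 0.0555
```

Emit:
servo_tool:
  commands:
    - [0,0.03,0,0,0,0,0.04]
    - [0,0.07,0,0,0,0,0.04]
    - [0,0.11,0,0,0,0,0.04]
    - [0,0.15,0,0,0,0,0.04]
    - [0,0.19,0,0,0,0,0.04]
    - [0,0.215,0,0,0,0,0.04]
    - [0,0.225,-0.03,0,0,0,0.04]
    - [0,0.225,-0.07,0,0,0,0.04]
    - [0,0.225,-0.11,0,0,0,0.04]
    - [0,0.225,-0.13,0,0,0,0.04]
    - [0,0.225,-0.13,0,0,0,0.04]
    - [0,0.225,-0.13,0,0,0,0.04]

```text
time_s: 5.62
tool_pos: [0.5905, 0.1992, 0.0626]
eef_rot: [[-0.992, 0.123, -0.003], [0.123, 0.992, -0.001], [0.003, -0.002, -1.0]]
contact_force: [0.6, -0.0, -1.5]
finger_gap: 0.0554
```

```bash
python3 - <<'E'
from h import *
p,d=r.capture('side'); cv2.imwrite('pics/s2.png',p[100:400,80:480]); s=r.state(); print(s['contact_force'],s['tool_pos'],s['finger_gap'])
W=world('side',d); m=r.masks_of('bucket','side'); print([ (x['confidence'],x['region'].sum(),np.percentile(W[x['region']],[2,50,98],axis=0).round(3).tolist()) for x in m])
E
```

```text
[ 1.57579117 -0.29200542 -1.26216183] [0.59215682 0.19959527 0.06423003] 0.055286660692068446
[(0.78, np.int64(875), [[0.563, 0.17, 0.013], [0.592, 0.178, 0.055], [0.616, 0.22, 0.108]])]
```

View pics/s2.png

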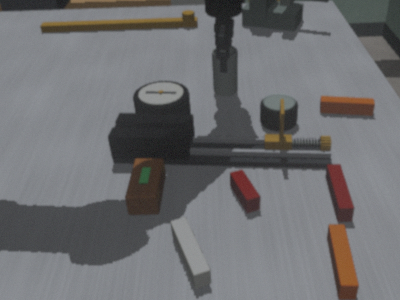

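Bucket held upright at (225,70), about 10 mm above the bench. Lowering until contact.

Emit:
servo_tool:
  commands:
    - [0,0,-0.004,0,0,0,0.04]
    - [0,0,-0.008,0,0,0,0.04]
    - [0,0,-0.008,0,0,0,0.04]
    - [0,0,-0.008,0,0,0,0.04]

```text
time_s: 6.05
tool_pos: [0.5919, 0.1996, 0.0563]
eef_rot: [[-0.992, 0.123, 0.001], [0.123, 0.992, 0.0], [-0.001, 0.0, -1.0]]
contact_force: [1.0, 1.2, -1.8]
finger_gap: 0.0554
```

Emit:
servo_tool:
  commands:
    - [0,0,-0.002,0,0,0,0.04]
    - [0,0,-0.003,0,0,0,0.04]
    - [0,0,-0.003,0,0,0,0.04]

```text
time_s: 6.3
tool_pos: [0.5923, 0.1996, 0.0539]
eef_rot: [[-0.992, 0.123, 0.001], [0.123, 0.992, 0.0], [-0.001, 0.001, -1.0]]
contact_force: [-1.7, -0.9, 4.3]
finger_gap: 0.0554
```

Emit:
servo_tool:
  commands:
    - [0,0,0,0,0,0,0.085]
    - [0,0,0,0,0,0,0.085]
    - [0,0,0,0,0,0,0.085]
    - [0,0,0,0,0,0,0.085]
    - [0,0,0.03,0,0,0,0.085]
    - [0,0,0.07,0,0,0,0.085]
    - [0,0,0.11,0,0,0,0.085]
    - [0,0,0.15,0,0,0,0.085]
    - [0,0,0.17,0,0,0,0.085]

```text
time_s: 7.05
tool_pos: [0.5941, 0.2001, 0.2279]
eef_rot: [[-0.992, 0.123, 0.007], [0.123, 0.992, 0.003], [-0.006, 0.003, -1.0]]
contact_force: [0.3, 0.7, 0.3]
finger_gap: 0.0851
```

Emit:
servo_tool:
  commands:
    - [0.162,-0.367,0,0,0,-86.5,0.085]
    - [0.162,-0.367,0,0,0,-86.5,0.085]
    - [0.162,-0.367,0,0,0,-86.5,0.085]
    - [0.162,-0.367,0,0,0,-86.5,0.085]
    - [0.162,-0.367,0,0,0,-86.5,0.085]
    - [0.162,-0.367,0,0,0,-86.5,0.085]
    - [0.162,-0.367,0,0,0,-86.5,0.085]
    - [0.162,-0.367,0,0,0,-86.5,0.085]
    - [0.162,-0.367,0,0,0,-86.5,0.085]
    - [0.162,-0.367,0,0,0,-86.5,0.085]
    - [0.162,-0.367,0,0,0,-86.5,0.085]
    - [0.162,-0.367,0,0,0,-86.5,0.085]

```text
time_s: 8.05
tool_pos: [0.7534, -0.1715, 0.2224]
eef_rot: [[0.063, 0.998, -0.0], [0.998, -0.063, -0.002], [-0.002, -0.0, -1.0]]
contact_force: [-0.5, 1.0, -0.4]
finger_gap: 0.0853
```

Emit:
servo_tool:
  commands:
    - [0,0,0,0,0,0,0.085]
    - [0,0,0,0,0,0,0.085]

```text
time_s: 8.22
tool_pos: [0.7536, -0.1668, 0.2221]
eef_rot: [[0.049, 0.999, -0.001], [0.999, -0.049, 0.0], [0.0, -0.001, -1.0]]
contact_force: [-0.4, 0.5, 0.2]
finger_gap: 0.0847
```

```bash
cat > mag.py <<'E'
from h import *
import sys
st,p,W=look(f'pics/{sys.argv[1]}.png'); print(st['tool_pos'].round(4),st['time_s'],st['eef_rot'].round(3).tolist())
hsv=cv2.cvtColor(p,cv2.COLOR_BGR2HSV); z=W[...,2]
red=((hsv[...,0]<6)|(hsv[...,0]>174))&(hsv[...,1]>150)&(z>float(sys.argv[2]))
n,l,s,c=cv2.connectedComponentsWithStats(red.astype(np.uint8))
for i in range(1,n):
    if s[i,4]<300: continue
    q=W[l==i]; R=cv2.minAreaRect((q[:,:2]*1000).astype(np.float32)); print(c[i].round(),s[i,4],R,np.median(q[:,2]),tofix(np.array(R[0])/1000))
E
python3 mag.py w3 .024
```

```text
[ 0.7536 -0.1668  0.2221] 8.2167 [[0.049, 0.999, -0.001], [0.999, -0.049, 0.0], [0.0, -0.001, -1.0]]
[325. 212.] 2809 ((758.501953125, -165.34280395507812), (108.80085754394531, 22.30259895324707), 87.52948760986328) 0.029697919275310486 [-0.1263348   0.11783117]
[157. 206.] 2165 ((605.9456787109375, -150.4619140625), (23.916431427001953, 73.67427062988281), 17.987947463989258) 0.029761952113608908 [0.02689096 0.12192057]
```

View pics/w3.png

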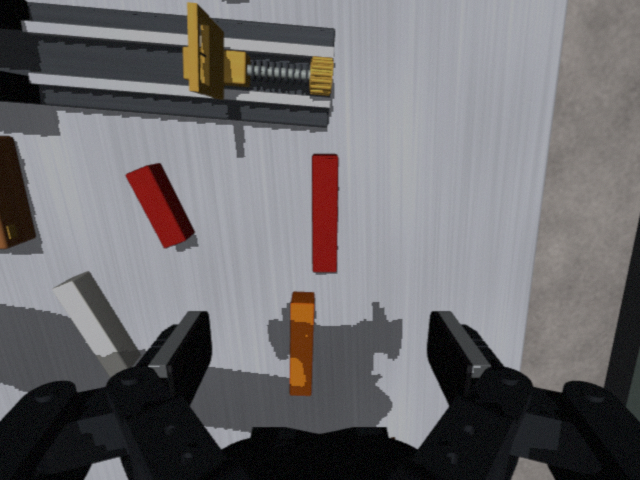

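Fingers are above the long red magnet, seen at (325,212), with the short one at (160,205) and orange at (302,345) clear of the jaws. Descending.

Emit:
servo_tool:
  commands:
    - [0.0035,0.001,-0.04,0,0,0,0.085]
    - [0.0035,0.001,-0.08,0,0,0,0.085]
    - [0.0035,0.001,-0.12,0,0,0,0.085]
    - [0.0035,0.001,-0.16,0,0,0,0.085]
    - [0.0035,0.001,-0.195,0,0,0,0.085]
    - [0.0035,0.001,-0.2,0,0,0,0.085]
    - [0.0035,0.001,-0.2,0,0,0,0.085]

```text
time_s: 8.85
tool_pos: [0.755, -0.1649, 0.0199]
eef_rot: [[0.05, 0.999, -0.006], [0.999, -0.05, 0.002], [0.002, -0.006, -1.0]]
contact_force: [-0.1, 0.2, 1.8]
finger_gap: 0.0849
```

Emit:
servo_tool:
  commands:
    - [0.001,-0.001,-0.008,0,0,0,0.06]
    - [0.001,-0.001,-0.008,0,0,0,0.04]
    - [0.001,-0.001,-0.008,0,0,0,0.01]
    - [0.001,-0.001,-0.008,0,0,0,0.01]
    - [0.001,-0.001,-0.008,0,0,0,0.01]
    - [0.001,-0.001,-0.008,0,0,0,0.01]
    - [0.001,-0.001,-0.008,0,0,0,0.01]
  grip_force: 60

```text
time_s: 9.43
tool_pos: [0.7596, -0.1679, 0.0169]
eef_rot: [[0.052, 0.999, 0.003], [0.999, -0.052, -0.001], [-0.0, 0.003, -1.0]]
contact_force: [-0.1, 0.2, 7.2]
finger_gap: 0.022
```

Emit:
servo_tool:
  commands:
    - [0.001,-0.001,0.01,0,0,0,0.01]
    - [0.001,-0.001,0.04,0,0,0,0.01]
    - [0.001,-0.001,0.08,0,0,0,0.01]
    - [0.001,-0.001,0.12,0,0,0,0.01]
    - [0.001,-0.001,0.12,0,0,0,0.01]
    - [0.001,-0.001,0.12,0,0,0,0.01]

```text
time_s: 9.93
tool_pos: [0.761, -0.1696, 0.1385]
eef_rot: [[0.053, 0.999, 0.006], [0.999, -0.053, -0.002], [-0.001, 0.006, -1.0]]
contact_force: [-0.1, -0.5, -3.0]
finger_gap: 0.022
```

```bash
python3 mag.py w4 .05; python3 - <<'E'
from h import *
s=r.state(); print(s['tool_pos'],s['contact_force'],s['ft_torque'],s['finger_gap'])
p,d=r.capture('side'); cv2.imwrite('pics/s4.png',p)
W=world('side',d); hsv=cv2.cvtColor(p,cv2.COLOR_BGR2HSV); W[d==0]=0
red=((hsv[...,0]<6)|(hsv[...,0]>174))&(hsv[...,1]>150)&(W[...,2]>.05)&(W[...,2]<.3)&(W[...,1]<0); q=W[red]; print(len(q),np.percentile(q,[1,50,99],axis=0))
v,u=np.where(red); print(u.min(),u.max(),v.min(),v.max())
cv2.imwrite('pics/s4c.png',cv2.resize(p[v.min()-60:v.max()+40,u.min()-60:u.max()+60],None,fx=3,fy=3))
E
```

```text
[ 0.761  -0.1696  0.1385] 9.9333 [[0.053, 0.999, 0.006], [0.999, -0.053, -0.002], [-0.001, 0.006, -1.0]]
[319. 303.] 14809 ((760.9647216796875, -165.26861572265625), (105.35909271240234, 24.568864822387695), 86.82154846191406) 0.15123282892036602 [-0.12876952  0.11745315]
[ 0.75903136 -0.16829622  0.1355492 ] [-0.50761351  1.7107714  -4.57353536] [0.00831276 0.10118253 0.03654151] 0.022377600676927432
129 [[ 0.75327469 -0.18120879  0.14803943]
 [ 0.76374136 -0.15472352  0.14947773]
 [ 0.77150232 -0.11790454  0.1507967 ]]
424 436 205 229
```

Magnet held, level, centre about 4 mm towards fixture +x of the TCP. Carrying it over the trough.

Emit:
servo_tool:
  commands:
    - [0,0,0.03,0,0,0,0.01]
    - [-0.1745,0.143,0.04,0,0,86,0.01]
    - [-0.1745,0.143,0.04,0,0,86,0.01]
    - [-0.1745,0.143,0.04,0,0,86,0.01]
    - [-0.1745,0.143,0.04,0,0,86,0.01]
    - [-0.1745,0.143,0.04,0,0,86,0.01]
    - [-0.1745,0.143,0.04,0,0,86,0.01]
    - [-0.1745,0.143,0.04,0,0,86,0.01]
    - [-0.1745,0.143,0.04,0,0,86,0.01]
    - [-0.1745,0.143,0.04,0,0,86,0.01]
    - [-0.1745,0.143,0.04,0,0,86,0.01]
    - [-0.1745,0.143,0.04,0,0,86,0.01]

```text
time_s: 11.03
tool_pos: [0.5826, -0.025, 0.1726]
eef_rot: [[-0.971, 0.239, -0.005], [0.239, 0.971, 0.0], [0.005, -0.001, -1.0]]
contact_force: [0.7, -0.7, -2.2]
finger_gap: 0.0221
```

Emit:
servo_tool:
  commands:
    - [0,0,0,0,0,8,0.01]
    - [0,0,0,0,0,8,0.01]
    - [0,0,0,0,0,8,0.01]

```text
time_s: 11.28
tool_pos: [0.5832, -0.0254, 0.1731]
eef_rot: [[-0.994, 0.111, -0.004], [0.111, 0.994, 0.0], [0.004, 0.0, -1.0]]
contact_force: [-0.2, 0.3, -2.7]
finger_gap: 0.0222
```

```bash
cat > fit.py <<'E'
import sys
from h import *
st,p,W=look(f'pics/{sys.argv[1]}.png'); t=st['tool_pos']; print(t.round(4),st['time_s'],'toolyaw',np.rad2deg(np.arctan2(st['eef_rot'][1,1],st['eef_rot'][0,1])).round(2))
F=tofix(W); z=W[...,2]
hsv=cv2.cvtColor(p,cv2.COLOR_BGR2HSV)
red=((hsv[...,0]<6)|(hsv[...,0]>174))&(hsv[...,1]>150)&(abs(F[...,1])<.05)
q=F[red]; zt=np.nanpercentile(z[red],90); q=F[red&(abs(z-zt)<.004)]
R=cv2.minAreaRect((q*1000).astype(np.float32)); print('magnet top z',zt.round(4),'n',len(q)); print(cv2.boxPoints(R).round(1).tolist(),np.round(R[0],1),np.round(R[1],1),round(R[2],2))
for x0 in np.arange(-.11,.26,.02):
    s=(abs(F[...,0]-x0)<.006)&(abs(F[...,1])<.06)
    for nm,zz in (('wall',.022),('blk',.06)):
        k=s&(abs(z-zz)<.005)&~red
        y=np.sort(F[k][:,1])*1000
        if len(y)>20:
            g=np.where(np.diff(y)>4)[0]; e=[y[0]]+sum([[y[i],y[i+1]] for i in g],[])+[y[-1]]
            print(round(x0,3),nm,np.round(e,1).tolist())
k=(abs(z-.06)<.005)&(abs(F[...,1])<.035)&(F[...,0]>.1); print('housing front x',np.nanpercentile(F[k][:,0],1) if k.any() else None)
E
python3 fit.py w5
```

```text
[ 0.5832 -0.0254  0.1731] 11.2833 toolyaw 83.64
magnet top z 0.1868 n 14479
[[15.100000381469727, 10.199999809265137], [15.5, -13.800000190734863], [120.5999984741211, -11.899999618530273], [120.0999984741211, 12.100000381469727]] [67.8 -0.8] [105.1  24. ] 1.04
0.11 wall [-23.9, -16.0, 15.1, 22.9]
0.13 wall [-23.8, -16.0, 15.1, 22.9]
0.13 blk [-40.4, -9.9, 8.6, 39.2]
0.15 blk [-40.6, -9.5, 8.6, 39.4]
0.17 wall [-55.8, -47.3]
0.17 blk [-56.0, -47.2, -40.6, -9.5, 8.7, 39.6]
0.19 blk [-43.9, -9.6, 8.7, 39.4]
0.21 blk [-42.6, -9.5, 8.8, 39.3]
housing front x 0.1330443313803546
```

View pics/w5.png

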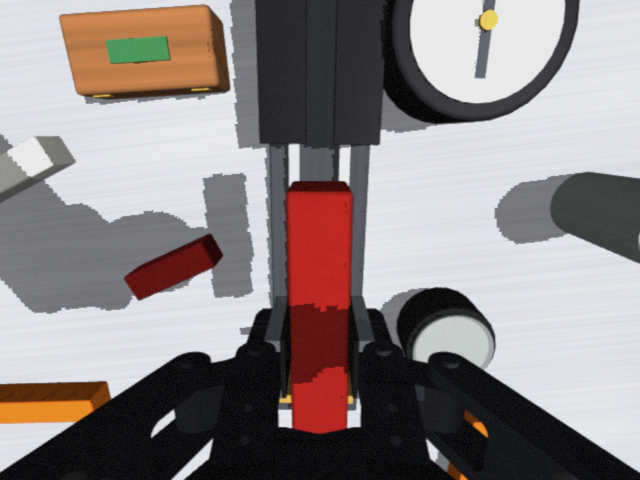

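Magnet lies lengthwise over the trough, front end at (320,190), housing mouth edge at y≈145, bucket standing at the right (600,215). Measured: 1° yaw off, centred otherwise. Lowering.

Emit:
servo_tool:
  commands:
    - [0,0,-0.03,0,0,-1,0.01]
    - [0,0,-0.07,0,0,-1,0.01]
    - [0,0,-0.1,0,0,-1,0.01]
    - [0,0,-0.12,0,0,-1,0.01]
    - [0,0,-0.126,0,0,-1,0.01]
    - [0,0,-0.126,0,0,-1,0.01]
    - [0,0,-0.126,0,0,-1,0.01]

```text
time_s: 11.92
tool_pos: [0.5852, -0.0255, 0.0491]
eef_rot: [[-0.992, 0.127, 0.0], [0.127, 0.992, -0.0], [-0.0, -0.0, -1.0]]
contact_force: [0.5, 0.1, -3.2]
finger_gap: 0.0222
```

```bash
python3 fit.py w6
```

```text
[ 0.5852 -0.0255  0.0491] 11.9167 toolyaw 82.73
magnet top z 0.0627 n 14400
[[10.199999809265137, -11.399999618530273], [174.5, -49.79999923706055], [184.89999389648438, -5.5], [20.5, 32.900001525878906]] [97.5 -8.5] [ 45.5 168.8] 76.85
-0.01 wall [-23.7, -16.8, 15.2, 21.4]
0.01 wall [-18.3, -16.9, 15.1, 15.8]
0.03 blk [-13.2, -12.4]
0.07 wall [-23.7, -16.8, 15.0, 23.3]
0.07 blk [-26.0, -12.4, 10.2, 23.5]
0.09 wall [-23.9, -16.8, 15.1, 23.2]
0.09 blk [-13.2, -12.5]
0.11 wall [-24.1, -15.7, 15.1, 23.2]
0.11 blk [-13.4, -12.5]
0.13 wall [-24.0, -15.7, 15.0, 23.3]
0.13 blk [-40.5, -9.2, 8.6, 39.8]
0.15 blk [-40.5, -9.2, 8.7, 40.0]
0.17 wall [-56.2, -50.0]
0.17 blk [-56.6, -46.3, -40.5, -9.1, 8.6, 39.9]
housing front x 0.10163644916222782
```

Emit:
servo_tool:
  commands:
    - [0,0,-0.008,0,0,0,0.01]
    - [0,0,-0.014,0,0,0,0.01]
    - [0,0,-0.018,0,0,0,0.01]
    - [0,0,-0.018,0,0,0,0.01]
    - [0,0,-0.018,0,0,0,0.01]

```text
time_s: 12.38
tool_pos: [0.5846, -0.0254, 0.0307]
eef_rot: [[-0.992, 0.126, -0.0], [0.126, 0.992, 0.0], [0.0, 0.0, -1.0]]
contact_force: [0.2, -0.3, -3.0]
finger_gap: 0.0223
```

Emit:
servo_tool:
  commands:
    - [0,0,-0.002,0,0,0,0.01]
    - [0,0,-0.003,0,0,0,0.01]
    - [0,0,-0.003,0,0,0,0.01]

```text
time_s: 12.63
tool_pos: [0.5851, -0.0255, 0.0288]
eef_rot: [[-0.992, 0.126, 0.001], [0.126, 0.992, 0.0], [-0.001, 0.0, -1.0]]
contact_force: [-1.6, 0.8, 3.9]
finger_gap: 0.0223
```

Emit:
servo_tool:
  commands:
    - [0,0,0,0,0,0,0.03]
    - [0,0,0,0,0,0,0.05]
    - [0,0,0,0,0,0,0.06]
    - [0,0,0.01,0,0,0,0.06]
    - [0,0,0.04,0,0,0,0.06]
    - [0,0,0.08,0,0,0,0.06]
    - [0,0,0.12,0,0,0,0.06]
    - [0,0,0.15,0,0,0,0.06]
    - [0,0,0.15,0,0,0,0.06]

```text
time_s: 13.38
tool_pos: [0.5894, -0.0258, 0.1851]
eef_rot: [[-0.992, 0.126, 0.013], [0.126, 0.992, 0.0], [-0.013, 0.002, -1.0]]
contact_force: [0.9, 0.1, -0.7]
finger_gap: 0.06
```

```bash
python3 fit.py w7 | head -3
```

```text
[ 0.5894 -0.0258  0.1851] 13.3833 toolyaw 82.75
magnet top z 0.0427 n 4062
[[4.5, -11.399999618530273], [184.0, -44.099998474121094], [191.39999389648438, -3.4000000953674316], [11.899999618530273, 29.299999237060547]] [98.  -7.4] [ 41.4 182.4] 79.66
```

View pics/w7.png

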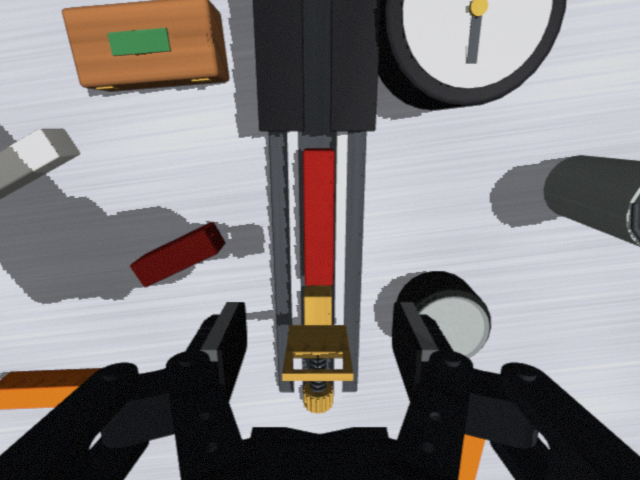

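Magnet lies in the trough at (318,220), between the slide block (318,300) and housing edge (y≈132); bucket upright at right. Now closing fingers and going behind the vane (seen at (318,355)).

Emit:
servo_tool:
  commands:
    - [0.04,-0.005,0,0,0,0,0]
    - [0.08,-0.01,0,0,0,0,0]
    - [0.118,-0.0147,0,0,0,0,0]
    - [0.118,-0.0147,0,0,0,0,0]
    - [0.118,-0.0147,-0.03,0,0,0,0]
    - [0.118,-0.0147,-0.06,0,0,0,0]
    - [0.118,-0.0147,-0.06,0,0,0,0]

```text
time_s: 14.02
tool_pos: [0.697, -0.0396, 0.1108]
eef_rot: [[-0.992, 0.126, -0.014], [0.126, 0.992, 0.0], [0.014, -0.001, -1.0]]
contact_force: [-1.4, -0.3, -1.9]
finger_gap: 0.0004
```

```bash
python3 - <<'E'
from h import *
st,p,W=look('pics/w8.png'); print(st['tool_pos'].round(4),tofix(st['tool_pos'])*1000,st['finger_gap'])
F=tofix(W); z=W[...,2]; k=(abs(z-.105)<.006)&(abs(F[...,1])<.04)&(F[...,0]>-.06)&(F[...,0]<.01)
print(k.sum(),np.percentile(F[k],[1,5,50,95,99],axis=0).round(4).tolist())
k=(z>.05)&(z<.1)&(abs(F[...,1])<.04)&(F[...,0]>-.06)&(F[...,0]<.02)
print(k.sum(),np.percentile(F[k],[1,5,50,95,99],axis=0).round(4).tolist() if k.any() else 0)
p,d=r.capture('top'); cv2.imwrite('pics/t8.png',p)
p,d=r.capture('side'); cv2.imwrite('pics/s8.png',cv2.resize(p[150:280,180:460],None,fx=2.8,fy=2.8,interpolation=cv2.INTER_CUBIC))
E
```

```text
[ 0.697  -0.0396  0.1108] [-49.78119595   0.67974584] 0.0004183545571153616
1981 [[-0.0359, -0.0244], [-0.0355, -0.0226], [-0.032, -0.0], [-0.0299, 0.0225], [-0.0297, 0.0245]]
2714 [[-0.0355, -0.0245], [-0.0347, -0.0226], [-0.0302, -0.0003], [-0.0298, 0.0224], [-0.0297, 0.0242]]
```

View pics/s8.png

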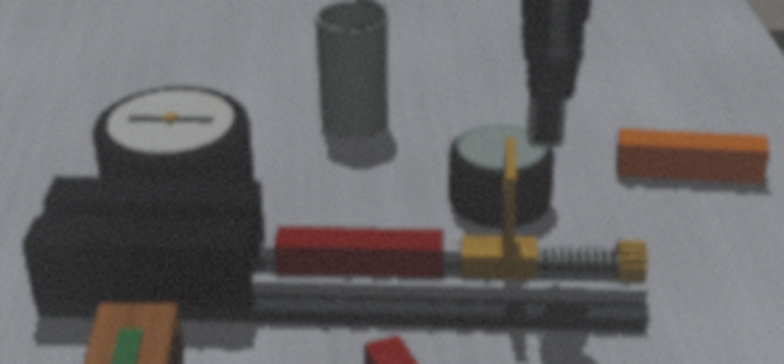

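Side view: bucket upright at (352,75), magnet in trough (360,252), fingertips (545,125) just behind and above the vane (510,205). Checking the settled position before lowering.

Emit:
servo_tool:
  commands:
    - [0,0,0.005,0,0,0,0]
    - [0,0,0.005,0,0,0,0]

```text
time_s: 14.33
tool_pos: [0.7045, -0.0404, 0.1257]
eef_rot: [[-0.992, 0.126, 0.005], [0.126, 0.992, -0.0], [-0.005, 0.0, -1.0]]
contact_force: [1.2, 1.3, 0.5]
finger_gap: -0.0001
```

Emit:
servo_tool:
  commands:
    - [0.003,0,-0.02,0,0,0,0]
    - [0.003,0,-0.045,0,0,0,0]
    - [0.003,0,-0.065,0,0,0,0]
    - [0.003,0,-0.073,0,0,0,0]
    - [0.003,0,-0.073,0,0,0,0]
    - [0.003,0,-0.073,0,0,0,0]

```text
time_s: 14.83
tool_pos: [0.7065, -0.0403, 0.0509]
eef_rot: [[-0.992, 0.126, 0.001], [0.126, 0.992, -0.0], [-0.001, 0.0, -1.0]]
contact_force: [-0.6, 0.1, 0.6]
finger_gap: -0.0002
```

Emit:
servo_tool:
  commands:
    - [-0.0099,0.0012,0,0,0,0,0]
    - [-0.0198,0.0025,0,0,0,0,0]
    - [-0.0298,0.0037,0,0,0,0,0]
    - [-0.0397,0.0049,0,0,0,0,0]
    - [-0.0496,0.0062,0,0,0,0,0]
    - [-0.0595,0.0074,0,0,0,0,0]
    - [-0.0695,0.0087,0,0,0,0,0]
    - [-0.0794,0.0099,0,0,0,0,0]
    - [-0.0893,0.0111,0,0,0,0,0]
    - [-0.0992,0.0124,0,0,0,0,0]
    - [-0.1091,0.0136,0,0,0,0,0]
    - [-0.1191,0.0148,0,0,0,0,0]

```text
time_s: 15.83
tool_pos: [0.5918, -0.0258, 0.0522]
eef_rot: [[-0.992, 0.125, 0.013], [0.125, 0.992, -0.001], [-0.013, 0.001, -1.0]]
contact_force: [8.7, -1.5, -0.8]
finger_gap: -0.0001
```

```bash
python3 - <<'E'
from h import *
s=r.state(); print(tofix(s['tool_pos'])*1000,s['contact_force'],s['tool_pos'])
p,d=r.capture('side'); cv2.imwrite('pics/s9.png',cv2.resize(p[150:280,180:460],None,fx=2.8,fy=2.8,interpolation=cv2.INTER_CUBIC))
E
```

```text
[56.33008982 -0.08615571] [ 8.66986095 -1.52892587 -0.83921032] [ 0.5918125  -0.02575202  0.05216363]
```

View pics/s9.png

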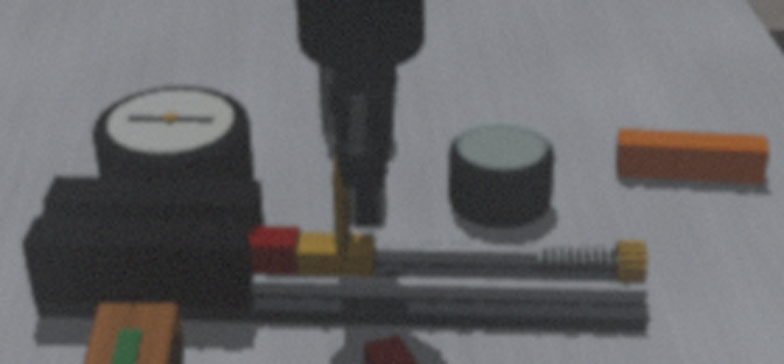

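Slide at about 100 mm, magnet entering the tunnel straight at (275,250), force 8.7 N. Continuing.

Emit:
servo_tool:
  commands:
    - [-0.009,0.0011,0,0,0,0,0]
    - [-0.018,0.0022,0,0,0,0,0]
    - [-0.026,0.0032,0,0,0,0,0]
    - [-0.031,0.0039,0,0,0,0,0]
    - [-0.034,0.0042,0,0,0,0,0]
    - [-0.034,0.0042,0,0,0,0,0]

```text
time_s: 16.38
tool_pos: [0.5585, -0.0214, 0.0522]
eef_rot: [[-0.992, 0.125, 0.014], [0.125, 0.992, -0.001], [-0.014, 0.001, -1.0]]
contact_force: [7.6, -1.6, -0.6]
finger_gap: 0.0002
```

Emit:
servo_tool:
  commands:
    - [-0.002,0.0002,0,0,0,0,0]
    - [-0.004,0.0005,0,0,0,0,0]
    - [-0.004,0.0005,0,0,0,0,0]

```text
time_s: 16.63
tool_pos: [0.5587, -0.0214, 0.0525]
eef_rot: [[-0.992, 0.124, 0.022], [0.124, 0.992, -0.002], [-0.022, 0.001, -1.0]]
contact_force: [13.3, -2.8, -5.1]
finger_gap: 0.0001
```

Emit:
servo_tool:
  commands:
    - [-0.003,0.0004,0,0,0,0,0]
    - [-0.003,0.0004,0,0,0,0,0]

```text
time_s: 16.8
tool_pos: [0.5589, -0.0208, 0.0533]
eef_rot: [[-0.992, 0.124, 0.028], [0.124, 0.992, -0.002], [-0.028, 0.002, -1.0]]
contact_force: [15.8, -2.5, -3.2]
finger_gap: -0.0004
```

```bash
python3 - <<'E'
from h import *
s=r.state(); print(tofix(s['tool_pos'])*1000,s['contact_force'])
for n in ['side','top']:
    p,d=r.capture(n); W=world(n,d); F=tofix(W); z=W[...,2]
    hsv=cv2.cvtColor(p,cv2.COLOR_BGR2HSV)
    br=(hsv[...,0]>15)&(hsv[...,0]<32)&(hsv[...,1]>130)&(abs(F[...,1])<.035)&(F[...,0]>0)&(F[...,0]<.2)
    for a0,b0 in ((.018,.036),(.05,.08),(.085,.112)):
        k=br&(z>a0)&(z<b0); print(n,a0,k.sum(),np.percentile(F[k][:,0],[1,10,50,90,99]).round(4) if k.sum()>3 else '')
    cv2.imwrite(f'pics/{n}10.png',cv2.resize(p[190:270,180:340],None,fx=4,fy=4) if n=='side' else p)
# home reference
W=np.load('top1.npy'); F=tofix(W); p=cv2.imread('pics/top1.png'); hsv=cv2.cvtColor(p,cv2.COLOR_BGR2HSV); z=W[...,2]
br=(hsv[...,0]>15)&(hsv[...,0]<32)&(hsv[...,1]>130)&(abs(F[...,1])<.035)
for W,n in ((np.load('top1.npy'),'top1'),(np.load('side1.npy'),'side1')):
    F=tofix(W); p=cv2.imread(f'pics/{n}.png'); hsv=cv2.cvtColor(p,cv2.COLOR_BGR2HSV); z=W[...,2]
    br=(hsv[...,0]>15)&(hsv[...,0]<32)&(hsv[...,1]>130)&(abs(F[...,1])<.035)&(F[...,0]<.05)&(F[...,0]>-.06)
    for a0,b0 in ((.018,.036),(.05,.08),(.085,.112)):
        k=br&(z>a0)&(z<b0); print(n,a0,k.sum(),np.percentile(F[k][:,0],[1,10,50,90,99]).round(4) if k.sum()>3 else '')
E
```

```text
[89.55874613 -0.9463079 ] [15.75341656 -2.54068466 -3.21405665]
side 0.018 0 
side 0.05 0 
side 0.085 0 
top 0.018 88 [0.1136 0.1152 0.1245 0.135  0.1388]
top 0.05 42 [0.1097 0.1116 0.113  0.1359 0.1412]
top 0.085 21 [0.1087 0.1088 0.1121 0.1132 0.1134]
top1 0.018 163 [-0.0459 -0.0246 -0.0088  0.0003  0.0008]
top1 0.05 233 [-0.0329 -0.031  -0.0273 -0.0266 -0.0261]
top1 0.085 171 [-0.0329 -0.0319 -0.0291 -0.0269 -0.0263]
side1 0.018 0 
side1 0.05 0 
side1 0.085 9 [-0.0329 -0.0328 -0.0326 -0.0309 -0.0308]
```

View pics/side10.png

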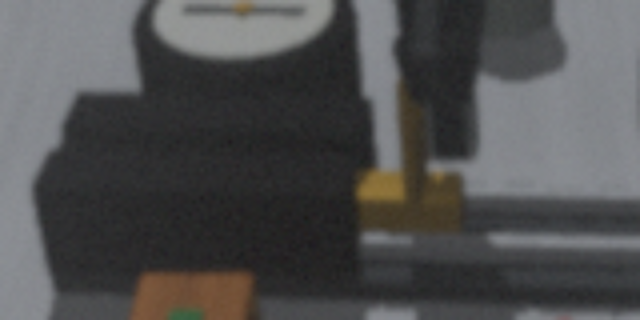

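Vane front face moved from −26.5 to +113.2 mm: 139.7 mm, end stop reached (picture shows the slide's nose inside the housing). Releasing by lifting straight up.

Emit:
servo_tool:
  commands:
    - [0.003,-0.0004,0.03,0,0,0,0]
    - [0.003,-0.0004,0.07,0,0,0,0]
    - [0.003,-0.0004,0.11,0,0,0,0]
    - [0.003,-0.0004,0.15,0,0,0,0]
    - [0.003,-0.0004,0.18,0,0,0,0]
    - [0.003,-0.0004,0.2,0,0,0,0]
    - [0.003,-0.0004,0.2,0,0,0,0]

```text
time_s: 17.48
tool_pos: [0.5497, -0.0207, 0.2549]
eef_rot: [[-0.992, 0.126, 0.008], [0.126, 0.992, 0.001], [-0.008, 0.002, -1.0]]
contact_force: [0.9, -0.7, -0.6]
finger_gap: 0.0
```

Emit:
servo_tool:
  commands:
    - [0,0.04,0,0,0,0,0]
    - [0,0.08,0,0,0,0,0]
    - [0,0.12,0,0,0,0,0]
    - [0,0.16,0,0,0,0,0]
    - [0,0.2,0,0,0,0,0]
    - [0,0.24,0,0,0,0,0]
    - [0,0.28,0,0,0,0,0]
    - [0,0.3,0,0,0,0,0]
    - [0,0.3,0,0,0,0,0]
    - [0,0.3,0,0,0,0,0]

```text
time_s: 18.32
tool_pos: [0.5462, 0.2804, 0.2485]
eef_rot: [[-0.993, 0.122, -0.003], [0.122, 0.993, -0.001], [0.003, -0.002, -1.0]]
contact_force: [0.3, -0.4, -1.4]
finger_gap: -0.0
```

```bash
python3 - <<'E'
from h import *
s=r.state(); print(s['time_s'],s['tool_pos'],s['contact_force'])
p,d=r.capture('top'); cv2.imwrite('pics/top11.png',p); W=world('top',d); F=tofix(W); z=W[...,2]
hsv=cv2.cvtColor(p,cv2.COLOR_BGR2HSV)
br=(hsv[...,0]>15)&(hsv[...,0]<32)&(hsv[...,1]>130)&(abs(F[...,1])<.035)&(F[...,0]<.2)&(F[...,0]>-.06)
for a0,b0 in ((.018,.036),(.05,.08),(.085,.112)):
    k=br&(z>a0)&(z<b0); print(a0,k.sum(),np.percentile(F[k][:,0],[1,10,50,90,99]).round(4) if k.sum()>3 else '')
red=((hsv[...,0]<6)|(hsv[...,0]>174))&(hsv[...,1]>120)&(abs(F[...,1])<.03); print('red in fixture',red.sum(),F[red][:,0].min() if red.any() else '',F[red][:,0].max() if red.any() else '')
for t in ['short_magnet','bucket','level_case','pocket_compass']: print(t,[(np.round(x['point'],3).tolist(),round(x['confidence'],2)) for x in r.search_frame(t,'top')][:2])
E
```

```text
18.3167 [0.54617034 0.28035124 0.24853067] [ 0.28578092 -0.41196298 -1.42732318]
0.018 170 [-0.0458 -0.0254 -0.0104 -0.0001  0.0006]
0.05 238 [-0.0325 -0.0308 -0.0274 -0.0266 -0.0261]
0.085 174 [-0.033  -0.0319 -0.0288 -0.0269 -0.0264]
red in fixture 1037 0.13732012953832076 0.2512982846259306
short_magnet [([0.601, -0.153, 0.032], 0.65), ([0.501, -0.013, 0.058], 0.46)]
bucket [([0.591, 0.203, 0.059], 0.66)]
level_case [([0.442, -0.13, 0.042], 0.61), ([0.455, -0.008, 0.042], 0.34)]
pocket_compass [([0.686, 0.07, 0.05], 0.89)]
```

View pics/top11.png

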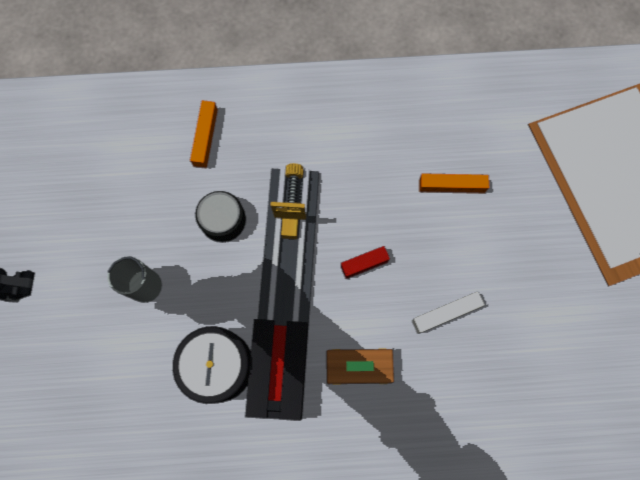

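The slide is home, at (290,220). The magnet shows through the housing's sight slot, at (278,365), fixture x 137–251. The bucket is upright at (130,275), the bystanders haven't moved, and the arm is clear. Handing in.

```bash
python3 -c "
from cell import r
print(r.job_done())"
```

```text
the job is handed in; nothing more can be done
None
```

I did the job in the order asked and handed it in at about 18.5 s. The bucket went onto the bench, the long red magnet went into the trough, and the slide was pushed to its end stop. I then let the slide go by lifting the fingers straight up, and its spring took it home.

**Last checks:**
- **Slide:** the vane moved about 139.7 mm of the 140 mm, with force rising to about 16 N at the stop. After release it measured within 1 mm of its starting position.
- **Magnet:** it shows through the roof slot at fixture x of about 137–251 mm, fully inside the housing.
- **Bucket:** it stands upright at about (0.59, 0.20).
- **Bystanders:** the short magnet, level case and pocket compass are within about 3 mm of their first readings, which is detector noise.
- **Arm:** it is clear of everything.

**Disagreements:** the wrist camera placed the magnets about 4–5 mm away from where the top camera did. I went by the wrist view, measured against the fixture, when placing the magnet, so it had no effect. In the final picture the networks also gave a second, lower-confidence hit on the housing for "short_magnet" and for "level_case". I took both as false, since the real ones are plainly visible in their places.

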